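# Stack the copper blocks, then hold the sprung lid at its pointer

### The arm

A 7-joint arm with a two-finger parallel gripper is mounted at the origin on the work surface. World frame = base frame: x ahead of the robot, y to its left, z up, the work surface at z = 0. Lengths are in m, angles in rad, forces in N, time in s.
With the tool pointing down it reaches from about 0.35 to 0.9 m from the base axis. Payload 7.2 kg.
Tool frame: the origin (TCP) lies at the very end of the fingers, on their centre line; the grasp point (between the pads) lies manip.tcp_to_grasp behind it (manip.tcp_to_grasp is the distance from the TCP to the grasp point, in m); z points along the fingers, y is the line along which they close (so a half turn about z gives the same grasp; the last joint's range is limited). The gripper opens to 88 mm and grips with 3 to 60 N. Pads are 20 mm wide; open, the fingers measure 115 mm over their backs; the gripper's body (75 mm by 178 mm) begins 61 mm behind the grasp point.
Start: joints at [-0.068, 0.411, -0.013, 1.596, 0.006, 1.134, -0.082], TCP at [0.625, -0, 0.223] pointing down, gripper open.
Joint ranges: [-2.95, 2.95], [-0.29, 1.99], [-1.47, 1.44], [0.14, 2.54], [-1.03, 4.17], [0.13, 1.85], [-2.86, 2.86]. Speed limits (rad/s): [2.39, 2.39, 3.01, 3.01, 3.14, 3.14, 3.14].

### API

Orientations are given as a unit quaternion [x, y, z, w].
In Python, from cell import manip, eyes gives the robot as it stands. The module is installed in compiled form; this text tells all that it offers.
- The arm moves only by the tool servo_tool, never from a script. Its arguments are lists of equal length, an entry for each row: "translation": the shift along the tool's x, y, z in cm, a list of three; "dr": the turn, a rotation vector about the tool's x, y, z in rad, a list of three. A call has 1 to 20 rows; each row shifts and turns the commanded pose from where the row before left it, along the tool's axes as they then stand; what a row does not reach is not made up. A row lasts 1/8 s, in which the tool goes at most 62.5 mm and 10.7 degrees, less where a joint would pass 70% of its speed; a pose out of reach is approached as far as the arm can. A call is refused whole if a number of a shift passes 6.25 or a number of a turn 0.188, either way. A call with a gripper value outside its range is refused whole. "grip" is the finger opening in cm, from 0 to 8.78, set as the call begins (left out, the last holds). The fingers move at their own pace and stop on an object; "grip_force" is the grip in N (left out, the last holds). Time passes only in rows, so rows that do not move let the fingers close. It gives the time, the measured TCP pose, the force, the opening and the grip force at its end, in the units of the state.
- manip.observe(): the state, without advancing time (a new reading comes with each control period).
- eyes.get_image(name): name is "scene" or "side" or "wrist"; returns a dict with "color" (420x560x3 uint8, red, green, blue), "vfov" (degrees; the focal length in pixels is half the picture's height over the tangent of half this angle, whatever the lens; pixels are square), "cx", "cy" (the principal point, pixels), "R" (3x3) and "t" (3): a world point X has camera coordinates R X + t. Camera axes: x right, y down, z forward; pixel columns grow to the right and rows downward; lengths in m; the calibration is good to about 2 mm. The wrist camera is an equidistant fisheye: a pixel r from the principal point sees the ray r / f radians off the axis. A picture is of the moment at which its call begins. There is no depth.
- manip.hand_in(): hands the job in; it is judged then, once.
The state is a dict: "t": time; "joint_pos": joint angles; "dq": joint speeds; "joint_efforts": joint torques, N m; "position": TCP position; "orientation": TCP orientation; "wrist_force": force on the tool from outside, world axes, zero at the start; "moment": the same for the moment, N m; "width": finger opening in m; "grasp_force": force on a finger pad.
Only numpy, scipy, OpenCV 4.12 (cv2) and the standard library are available. Lean on these libraries where they do the work, as an engineer would, in place of code of your own. Each camera call takes 0.05 s, during which the arm holds its last target. There are 200 camera calls.

### The job

Stack the two loose copper-faced blocks squarely on the one that lies on the dark wooden board, one on top of the other, edges flush, and let go of the pile. Then take the handle of the teal curing-box lid, lift the lid against its spring until it is in line with the red pointer beside it, and finish while still holding it there, so that I can slide the pile in from the far side. Do not shift the red pointer, and leave the green bottle, the glue bottle and the sanding block where they are.

Things in the scene. Friction and masses are not known exactly. Their poses are not given: they have to be found in the camera images.
- block_a: Copper-faced printing block: plywood with a copper face on top, 60 mm (its x) by 100 mm (its y) by 12 mm thick (z), about 0.14 kg (varies), with a dark ring and dot drawn on the copper, looks the same after a half turn. Origin at the centre of its underside. Starts flat on the table, long side roughly across (along world y).
- block_b: Copper-faced printing block: plywood with a copper face on top, 60 mm (its x) by 100 mm (its y) by 12 mm thick (z), about 0.14 kg (varies), with a dark ring and dot drawn on the copper, looks the same after a half turn. Origin at the centre of its underside. Starts flat on the table, long side roughly across (along world y).
- block_base: Copper-faced printing block: plywood with a copper face on top, 60 mm (its x) by 100 mm (its y) by 12 mm thick (z), about 0.14 kg (varies), with a dark ring and dot drawn on the copper, looks the same after a half turn. Origin at the centre of its underside. The bottom of the pile: it starts, and stays, flat on the dark board, at some yaw.
- board: Dark wooden board, fixed, 180 mm (x) by 200 mm (y) by 15 mm thick. Origin at the centre of its underside, on the table.
- case: White open-topped curing box, fixed to the table, 220 mm (its x) by 200 mm (its y) by 90 mm high, z up. Origin at the centre of its underside. The lid's hinge is along its upper -x edge (the robot's side); the lid opens on the +x side (away from the robot). Its yaw varies.
- cover: The teal lid plate, 220 x 200 x 8 mm, with its steel handle. Origin on the hinge axis, at the middle of the lid's width, on the lid's underside; its x runs from the hinge to the free edge, y along the hinge, z out of the top face. A spring and its weight press it shut: lifting at the handle takes about 4 N to start and 5 to 6.5 N at the pointer; let go, it shuts.
- lid (a joint): Angle of the lid in rad: 0 is shut (horizontal), grows as the free edge rises, stop at 1.3. Axis: horizontal, along the case's y through point lid_hinge.
- index (a joint): Angle in rad of the red pointer arm, on the same axis and counted like joint lid: when the two are equal the lid is in line with the pointer. Set between 0.4 and 0.75 at the start; stiff, stays where it is unless knocked.
- lid_hinge (a point): Point on the lid's hinge axis at the middle of its width, 90 mm above the table.
- handle (a point): Middle of the lid handle's grip: a straight round steel bar 10 mm thick, 100 mm long along the lid's y (parallel to the hinge), on two legs at its ends; 185 mm from the hinge along the lid and 45 mm above its underside (37 mm above its top face, so 32 mm free under the bar). It can be pinched across from above; it may turn between the fingers as the lid tilts.
- lid_mark (a point): Outer corner of the lid's free edge on its -y side, with a yellow patch; 220 mm from the hinge along the lid, 95 mm to -y of its middle, at half the lid's thickness.
- pointer_tip (a point): Near the tip of the red pointer arm, a bar 225 mm long and 5 mm thick, 14 mm at its tip, that runs along the lid's -y side, 14 mm outside it, from the same hinge axis; 220 mm from that axis. Level with the yellow patch when the lid is in line with the pointer.
- bottle: Green glass bottle, 62 mm across, 200 mm high, standing. Origin at the centre of its underside. Bystander.
- glue: Small white glue bottle, 40 mm across, 100 mm high, standing. Origin at the centre of its underside. Bystander.
- sanding_block: Grey sanding block, 70 x 100 x 28 mm. Origin at the centre of its underside. Bystander.
Things that resemble listed ones, but are neither listed nor needed, are in the scene too. Leave any pink or purple look-alike of the block_b alone.

How it is judged:
On the way:
1. the three blocks lie in a square pile on the board, let go, with the lid still shut (horizontal distance between each of block_a, block_b and block_base below 0.008 m and angle between the y axis of each of block_a, block_b and the y axis of block_base, either way round below 0.12 rad and angle between each of block_a, block_b's own z axis and vertical below 0.06 rad and linear speed of each of block_a, block_b below 0.03 m/s and ((z of block_a in the frame of block_base between 0.009 and 0.015 m and z of block_b in the frame of block_base between 0.021 and 0.027 m) or (z of block_b in the frame of block_base between 0.009 and 0.015 m and z of block_a in the frame of block_base between 0.021 and 0.027 m)) and horizontal distance between block_base and board below 0.05 m and z of block_base in the frame of board below 0.018 m and angle between block_base's own z axis and vertical below 0.05 rad and contact force between each of the arm, the fingers and block_a below 0.3 N and contact force between each of the arm, the fingers and block_b below 0.3 N and contact force between each of the arm, the fingers and block_base below 0.3 N and value of joint lid below 0.06 rad), for 0.2 s.
At the end, for the whole second after the job is handed in: Fingers hold the lid still (over 2 N, no object touching it) within 0.07 rad of the pointer; both loose blocks at rest, flat, one above the other, within 8 mm and 0.12 rad of the base block (either way round); it lies on the board within 50 mm of its centre; robot touches no block (horizontal distance between each of block_a, block_b and block_base below 0.008 m and angle between the y axis of each of block_a, block_b and the y axis of block_base, either way round below 0.12 rad and angle between each of block_a, block_b's own z axis and vertical below 0.06 rad and linear speed of each of block_a, block_b below 0.03 m/s and ((z of block_a in the frame of block_base between 0.009 and 0.015 m and z of block_b in the frame of block_base between 0.021 and 0.027 m) or (z of block_b in the frame of block_base between 0.009 and 0.015 m and z of block_a in the frame of block_base between 0.021 and 0.027 m)) and horizontal distance between block_base and board below 0.05 m and z of block_base in the frame of board below 0.018 m and angle between block_base's own z axis and vertical below 0.05 rad and contact force between each of the arm, the fingers and block_a below 0.3 N and contact force between each of the arm, the fingers and block_b below 0.3 N and contact force between each of the arm, the fingers and block_base below 0.3 N and angle between the x axis of lid_mark and the x axis of pointer_tip, either way round below 0.07 rad and value of joint lid above 0.25 rad and velocity of joint lid between -0.05 and 0.05 rad/s and contact force between the fingers and cover above 2 N and contact force between cover and block_a below 0.2 N and contact force between cover and block_b below 0.2 N and contact force between cover and block_base below 0.2 N and contact force between cover and bottle below 0.2 N and contact force between cover and glue below 0.2 N and contact force between cover and sanding_block below 0.2 N); the arm keeps its last pose, push and grip.
It fails at once if the green bottle was moved by more than 30 mm (distance of bottle from where it was at the start of the episode above 0.03 m).
It fails at once if the glue bottle was moved by more than 30 mm (distance of glue from where it was at the start of the episode above 0.03 m).
It fails at once if the sanding block was moved by more than 30 mm (distance of sanding_block from where it was at the start of the episode above 0.03 m).
It fails at once if a bottle was tipped over (angle between any of bottle, glue's own z axis and vertical above 0.5 rad).
It fails at once if the red pointer was shifted by more than 8 mm at its tip (distance of pointer_tip from where it was at the start of the episode above 0.008 m).
It also fails if it takes over 67 s, if anything falls off the work surface, if the arm or the gripper's body presses on something with over 40 N, if the wrist force passes 120 N, or if a joint passes its speed limit or range.

## Working session

There is one attempt and no reset: what is moved stays moved. The work goes in short steps, Python scripts to look and compute and a tool call to move; the robot and the scene stay as the last step left them, time stands still between calls to the robot, and variables do not carry over. Pictures are saved under pics/ and viewed, at most 10 in all, crops included, and the job is handed in when it is done.

Besides the shell and the picture viewer there is one more tool, called as a command line: name --argument value ..., lists and objects as JSON in quotes. servo_tool: Moves the arm, as the interface text tells. Its arguments: {"type":"object","properties":{"translation":{"type":"array","items":{"type":"array","items":{"type":"number"}}},"dr":{"type":"array","items":{"type":"array","items":{"type":"number"}}},"grip":{"type":"number"},"grip_force":{"type":"number"}},"required":["translation","dr"]}

```bash
mkdir -p pics
cat > h.py <<'E'
import numpy as np, cv2, json
from cell import manip, eyes
def snap(n,fn):
    im=eyes.get_image(n); cv2.imwrite('pics/'+fn+'.png',im['color'][:,:,::-1])
    np.savez('pics/'+fn+'.npz',**{k:np.array(v) for k,v in im.items()}); return im
def load(fn): return dict(np.load('pics/'+fn+'.npz'))
def ray(im,u,v,fish=False):
    f=210/np.tan(np.radians(float(im['vfov']))/2); x=(u-im['cx']);y=(v-im['cy'])
    if fish:
        r=np.hypot(x,y); th=r/f; d=np.array([np.sin(th)*x/max(r,1e-9),np.sin(th)*y/max(r,1e-9),np.cos(th)])
    else: d=np.array([x/f,y/f,1.])
    d=im['R'].T@d; return -im['R'].T@im['t'], d/np.linalg.norm(d)
def onz(im,u,v,z,fish=False):
    c,d=ray(im,u,v,fish); return c+d*(z-c[2])/d[2]
def tri(*L):
    A=np.zeros((3,3));b=np.zeros(3)
    for c,d in L:
        P=np.eye(3)-np.outer(d,d);A+=P;b+=P@c
    X=np.linalg.solve(A,b); return X,[np.linalg.norm((np.eye(3)-np.outer(d,d))@(X-c)) for c,d in L]
def proj(im,X,fish=False):
    f=210/np.tan(np.radians(float(im['vfov']))/2); p=im['R']@np.array(X)+im['t']
    if fish:
        r=np.hypot(p[0],p[1]); th=np.arctan2(r,p[2]); return np.array([im['cx']+f*th*p[0]/r,im['cy']+f*th*p[1]/r])
    return np.array([im['cx']+f*p[0]/p[2],im['cy']+f*p[1]/p[2]])
E
python3 - <<'E'
from h import *
s=manip.observe();print(s, manip.tcp_to_grasp)
a=[snap(n,n+'0') for n in('scene','side','wrist')]
for i in a: print(i['vfov'],i['cx'],i['cy'],(-i['R'].T@i['t']).round(3),i['R'].round(2).tolist())
E
```

```text
{'t': 0.0, 'joint_pos': array([-0.06820152,  0.41190013, -0.01268322,  1.59703246,  0.0055991 ,
        1.13429257, -0.08216021]), 'dq': array([1.90884414e-04, 8.42678924e-05, 9.66954132e-04, 6.78511816e-04,
       1.26501552e-03, 1.82262358e-04, 1.87103459e-03]), 'joint_efforts': array([-2.92756195e-04, -5.87956166e+01,  6.41712137e-01, -2.91074431e+01,
       -5.37758670e-02,  1.83686998e-02,  1.53371734e-04]), 'position': array([ 6.24499843e-01, -5.79179930e-05,  2.21813833e-01]), 'orientation': array([ 7.07092731e-01,  7.07120380e-01, -6.06688196e-04, -5.19147009e-04]), 'wrist_force': array([-0.09298697, -0.51667892, -0.97314764]), 'moment': array([ 0.00731575, -0.00598443,  0.00125095]), 'grasp_force': 0.0, 'width': 0.08782303578804379} 0.0187
53.81057509938957 285.77507856286866 205.78273758626062 [1.042 0.526 0.917] [[-0.81, 0.59, -0.01], [0.43, 0.58, -0.69], [-0.4, -0.56, -0.73]]
53.71135513656781 278.88885071739566 207.85261255123484 [0.392 0.719 0.801] [[-0.98, -0.21, -0.02], [-0.12, 0.63, -0.76], [0.17, -0.74, -0.64]]
65.70646984690485 275.9682867563 206.02738719311776 [0.624 0.075 0.383] [[1.0, 0.0, -0.0], [0.0, -0.96, 0.27], [-0.0, -0.27, -0.96]]
```

View pics/scene0.png

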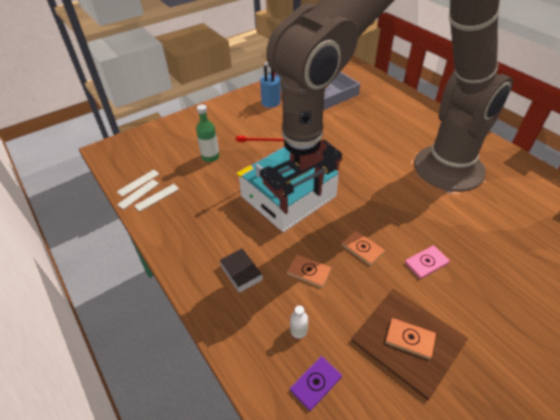

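View pics/side0.png

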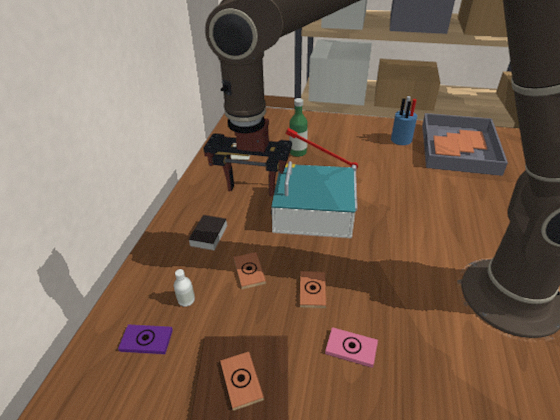

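View pics/wrist0.png

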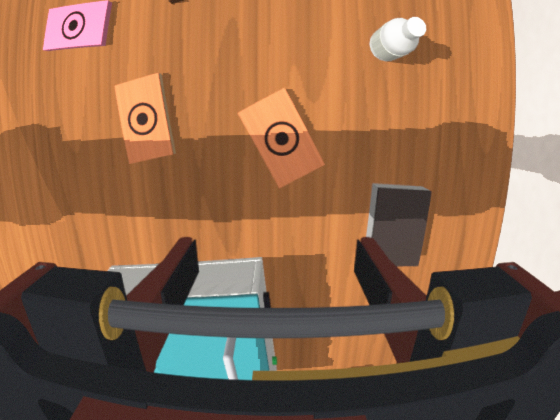

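The scene view shows the candidates: loose copper blocks at (309,270) and (363,248), the base on the dark board at (411,337), a pink look-alike at (427,262), a purple one at (316,383), and copper scrap in the tray, seen in the side view at (460,140). I choose the two copper ones on the table. In the wrist view they are at (282,138) and (142,118).

Run:
```python
from h import *
S,D,W=load('scene0'),load('side0'),load('wrist0')
def p(n,*L):
    X,r=tri(*L);print(n,X.round(4),np.round(r,4))
p('B1',ray(S,309.5,269.5),ray(D,249,268.5),ray(W,282,138.5,True))
p('B2',ray(S,363.5,247),ray(D,313,288),ray(W,142,118.5,True))
p('base',ray(S,411,337),ray(D,241,378))
p('sand top',ray(S,239,265),ray(D,209,227))
p('bottle top',ray(S,202,108),ray(D,298,103))
p('glue top',ray(S,299,310),ray(D,180,273))
p('ptr tip',ray(S,241,139),ray(D,289,131))
for n,c in(('B2',[(116,84),(160,74),(174,152),(129,163)]),('B1',[(238,112),(290,88),(324,163),(278,188)])):
    P=np.array([onz(W,u,v,.012,True)[:2] for u,v in c]);e=P[2]-P[1]+P[3]-P[0];print(n,P.mean(0).round(4),'len',[np.linalg.norm(P[i]-P[i-1]).round(3) for i in range(4)],'ang of long vs y',np.degrees(np.arctan2(-(-e[0]),-e[1])).round(1),(e/2).round(3))
ims=[cv2.resize(load(n)['color'][a:b,c:d,::-1],None,fx=s,fy=s,interpolation=cv2.INTER_CUBIC) for n,a,b,c,d,s in(('scene0',230,370,340,480,2.8),('side0',340,420,190,300,3.6),)]
ims.append(cv2.resize(W['color'][50:200,80:360,::-1],None,fx=1.4,fy=1.4))
H=np.zeros((600,800,3),np.uint8)
H[:392,:392]=ims[0];H[:288,400:796]=ims[1];H[390:600,400:792]=ims[2][:210];cv2.imwrite('pics/crop.png',H)
```

```text
B1 [0.6297 0.0492 0.0078] [0.0007 0.0005 0.0007]
B2 [0.4615 0.078  0.0062] [0.0005 0.0003 0.0007]
base [0.5647 0.3399 0.0227] [0. 0.]
sand top [ 0.7754 -0.0645  0.0214] [0.0005 0.0005]
bottle top [ 0.6087 -0.5233  0.1911] [0.004 0.004]
glue top [0.7531 0.1644 0.0921] [0.0002 0.0002]
ptr tip [ 0.598  -0.3099  0.2029] [0.0008 0.0008]
B2 [0.4652 0.0782] len [np.float64(0.1), np.float64(0.06), np.float64(0.095), np.float64(0.062)] ang of long vs y 8.4 [ 0.014 -0.097]
B1 [0.631  0.0498] len [np.float64(0.1), np.float64(0.065), np.float64(0.095), np.float64(0.061)] ang of long vs y 26.1 [ 0.043 -0.087]
```

View pics/crop.png

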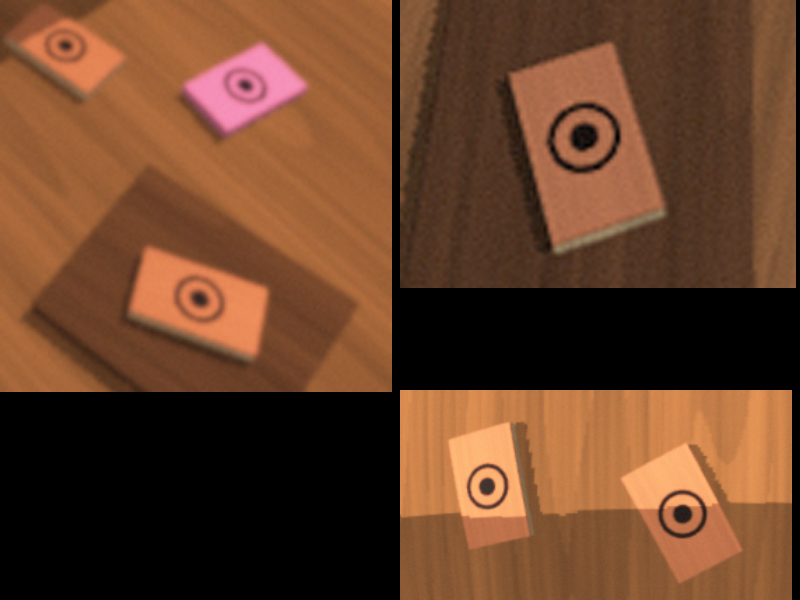

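The crop confirms that the copper blocks are distinct from the pink one, and that the base sits on the board with its dot at about side (241,378).

```bash
cat >> h.py <<'E'
from scipy.spatial.transform import Rotation as Ro
def to(x,y,z,yaw):
    "cm shift in present tool frame, then turn about tool z (yaw = tool y axis angle from world x)"
    s=manip.observe();R=Ro.from_quat(s['orientation']).as_matrix()
    d=R.T@(np.array([x,y,z])-s['position'])*100
    ty=np.array([np.cos(yaw),np.sin(yaw),0]);T=np.c_[np.cross(ty,[0,0,-1]),ty,[0,0,-1]]
    print('pos',s['position'].round(4),'t',s['t'],'shift',d.round(2),'turn',Ro.from_matrix(R.T@T).as_rotvec().round(3))
E
python3 - <<'E'
from h import *
S,D,W=load('scene0'),load('side0'),load('wrist0')
c=[(220,360.6),(248.9,351.7),(263.6,398.9),(232.5,407)]
P=np.array([onz(D,u,v,.024)[:2] for u,v in c]);e=P[0]+P[1]-P[2]-P[3];print(P.round(3),P.mean(0),e)
c=[(340+145/2.8,230+247/2.8),(340+269/2.8,230+289/2.8),(340+252/2.8,230+353/2.8),(340+128/2.8,230+312/2.8)]
P=np.array([onz(S,u,v,.024)[:2] for u,v in c]);print(P.round(3),P.mean(0))
print('board',[onz(S,u,v,.015).round(3) for u,v in((393,290),(467,338),(424,391),(352,341))])
for u,v in((263,258),(110,270)): print('case',onz(W,u,v,.09,True).round(3))
for u,v in((274,208),(353,208),(356,168)): print('case side',onz(D,u,v,.09).round(3))
to(.631,.0495,.12,np.radians(26))
E
```

```text
[[0.617 0.314]
 [0.564 0.283]
 [0.511 0.371]
 [0.564 0.398]] [0.5640018  0.34137471] [ 0.10572203 -0.17261197]
[[0.566 0.281]
 [0.512 0.368]
 [0.565 0.395]
 [0.619 0.314]] [0.56585167 0.33951696]
board [array([0.502, 0.226, 0.015]), array([0.459, 0.416, 0.015]), array([0.63 , 0.437, 0.015]), array([0.676, 0.265, 0.015])]
case [ 0.611 -0.062  0.09 ]
case [ 0.439 -0.083  0.09 ]
case side [ 0.597 -0.1    0.09 ]
case side [ 0.391 -0.14   0.09 ]
case side [ 0.397 -0.327  0.09 ]
pos [ 0.6246 -0.      0.222 ] t 0.15 shift [ 4.95  0.65 10.2 ] turn [-0.001 -0.    -0.454]
```

servo_tool --translation '[[2.5, 0.3, 3.5], [2.5, 0.35, 3.5], [0, 0, 0], [0, 0, 0], [0, 0, 0], [0, 0, 0], [0, 0, 0]]' --dr '[[0, 0, 0], [0, 0, 0], [0, 0, -0.152], [0, 0, -0.151], [0, 0, -0.151], [0, 0, 0], [0, 0, 0]]' --grip 8.78 --grip_force 25

```text
t: 1.02
position: [0.6314, 0.0499, 0.1525]
orientation: [0.531, 0.847, -0.0, -0.0]
wrist_force: [-0.0, -0.3, 0.6]
width: 0.0877
grasp_force: 0.0
```

Run:
```python
from h import *
W=snap('wrist','w1')
to(.631,.0495,.004,np.radians(26))
print(proj(W,[.631,.0495,.012],True), proj(W,manip.observe()['position'],True))
```

```text
pos [0.6314 0.0499 0.1525] t 1.075 shift [-0.02 -0.05 14.85] turn [-0.    -0.    -0.003]
[276.33420294 195.59799561] [277.43108047 257.73380568]
```

View pics/w1.png

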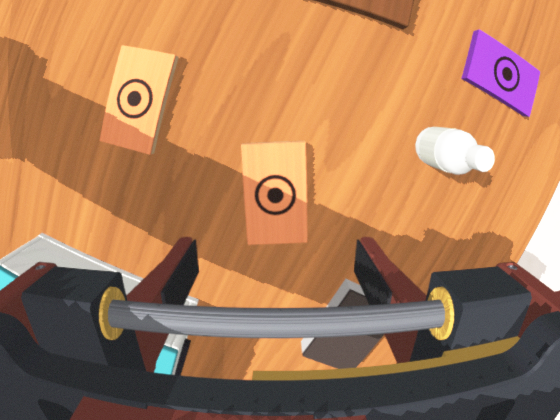

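The block's dot is at (275.5,195.5), within 1 px of the prediction. I next check its yaw from the corners.

Run:
```python
from h import *
W=load('w1')
for n,c in(('B1',[(241,143),(305,141),(307,241),(247,243)]),('B2',[(122,45),(175,54),(151,153),(100,138)])):
    P=np.array([onz(W,u,v,.012,True)[:2] for u,v in c]);e=P[0]+P[1]-P[2]-P[3];print(n,P.mean(0).round(4),np.degrees(np.arctan2(-e[0],e[1])))
print(onz(W,275.5,195.5,.012,True),onz(W,134.5,98,.012,True))
to(.6308,.0497,.004,np.radians(27.5))
```

```text
B1 [0.6291 0.0505] 28.035170153735983
B2 [0.4637 0.0792] 9.482451453748507
[0.63023977 0.0492389  0.012     ] [0.46372342 0.07829329 0.012     ]
pos [0.6314 0.0499 0.1525] t 1.075 shift [ 1.000e-02 -6.000e-02  1.485e+01] turn [-0.    -0.    -0.029]
```

servo_tool --translation '[[0, -0.1, 5], [0, 0, 5], [0, 0, 3], [0, 0, 1.4], [0, 0, 0.4], [0, 0, 0]]' --dr '[[0, 0, -0.035], [0, 0, 0], [0, 0, 0], [0, 0, 0], [0, 0, 0], [0, 0, 0]]'

```text
t: 1.82
position: [0.6314, 0.0497, 0.0056]
orientation: [0.515, 0.857, 0.0, 0.001]
wrist_force: [0.4, 0.1, -0.5]
width: 0.0874
grasp_force: 0.0
```

servo_tool --translation '[[0, 0, 0], [0, 0, 0], [0, 0, 0], [0, 0, 0], [0, 0, 0]]' --dr '[[0, 0, 0], [0, 0, 0], [0, 0, 0], [0, 0, 0], [0, 0, 0]]' --grip 5

```text
t: 2.45
position: [0.6308, 0.0496, 0.0051]
orientation: [0.515, 0.857, 0.0, 0.0]
wrist_force: [-1.0, 0.2, 4.8]
width: 0.0595
grasp_force: 25.0
```

Run:
```python
from h import *
W=snap('wrist','w2')
s=manip.observe();print(s['position'],s['wrist_force'],s['width'],s['grasp_force'])
g=cv2.cvtColor(W['color'],cv2.COLOR_RGB2GRAY)
print(proj(W,[.6302,.0495,.012],True))
```

```text
[0.63086515 0.04954625 0.00510552] [-0.82994878 -0.85271478  5.55039979] 0.05956628874675399 24.998445957899094
[276.27267257 262.88389464]
```

servo_tool --translation '[[0, 0, -3], [0, 0, -5], [0, 0, -6], [4.1, 1.6, 0], [4.1, 1.6, 0], [4.1, 1.6, 0], [4.2, 1.7, 0], [4.2, 1.7, 0], [0, 0, 0], [0, 0, 0], [0, 0, 0]]' --dr '[[0, 0, 0], [0, 0, 0], [0, 0, 0], [0, 0, -0.06], [0, 0, 0], [0, 0, 0], [0, 0, 0], [0, 0, 0], [0, 0, 0], [0, 0, 0], [0, 0, 0]]'

```text
t: 3.88
position: [0.5956, 0.2675, 0.1443]
orientation: [0.49, 0.872, -0.001, 0.0]
wrist_force: [-0.4, -0.5, -1.0]
width: 0.0598
grasp_force: 25.0
```

Run:
```python
from h import *
W=snap('wrist','w3')
s=manip.observe();print(s['position'],s['wrist_force'],s['width'],s['grasp_force'])
print(proj(W,[.565,.3405,.027],True),proj(W,s['position'],True))
to(.565,.3405,.05,np.radians(31.5))
```

```text
[0.59563789 0.26759609 0.14446691] [ 0.07621541 -0.1331391  -0.72326704] 0.05968372787792582 24.99852105975151
[291.04703458 112.48557646] [277.44814813 257.84931035]
pos [0.5956 0.2676 0.1445] t 3.925 shift [7.83 1.18 9.44] turn [-0.     0.001 -0.003]
```

View pics/w3.png

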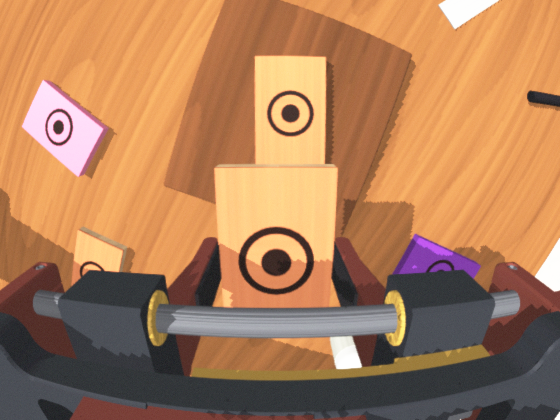

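The base dot is at (290.5,113), as predicted, and its edges are parallel to the tool. The held block's dot is at (276,263).

```bash
cat >> h.py <<'E'
def dot(im,u,v,r=16):
    g=255-cv2.cvtColor(im['color'],cv2.COLOR_RGB2GRAY)[int(v)-r:int(v)+r+1,int(u)-r:int(u)+r+1]
    t,m=cv2.threshold(g,0,255,cv2.THRESH_BINARY+cv2.THRESH_OTSU)
    n,l,st,ce=cv2.connectedComponentsWithStats(m); k=l[r,r]
    return ce[k]+[int(u)-r,int(v)-r], st[k,4]
E
python3 - <<'E'
from h import *
W=load('w3');s=manip.observe();z=s['position'][2]
a,n=dot(W,276,263);b,m=dot(W,290.5,113,12);print(a,n,b,m)
A=onz(W,*a,z+.007,True);B=onz(W,*b,.027,True)
R=Ro.from_quat(s['orientation']).as_matrix()
print(A,B,'held rel tcp, tool:',(R.T@(A-s['position']))*100,'shift',R.T@(B-A)*100,'base tcp tgt',s['position']+(B-A))
for c in([(255,56.5),(326,57),(325,165),(256,163)],):
    P=np.array([onz(W,u,v,.027,True)[:2] for u,v in c]);e=P[0]+P[1]-P[2]-P[3];print(P.mean(0),np.degrees(np.arctan2(-e[0],e[1])),np.degrees(np.arctan2(R[1,1],R[0,1])))
E
```

```text
[275.83146067 262.21990369] 623 [290.01619433 112.96356275] 247
[0.59451884 0.26776333 0.15146691] [0.56447321 0.33969005 0.027     ] held rel tcp, tool: [ 0.07200984 -0.08722392 -0.70000631] shift [ 7.71439726  1.17980793 12.44098788] base tcp tgt [0.56559225 0.33952281 0.02      ]
[0.56364253 0.34231934] 31.58210276889205 31.332516677349517
```

servo_tool --translation '[[3.7, 0.55, 0], [4.0, 0.6, 3], [0, 0, 4], [0, 0, 3], [0, 0, 0.7], [0, 0, 0], [0, 0, 0]]' --dr '[[0, 0, 0], [0, 0, 0], [0, 0, 0], [0, 0, 0], [0, 0, 0], [0, 0, 0], [0, 0, 0]]'

```text
t: 4.8
position: [0.5659, 0.3413, 0.0393]
orientation: [0.489, 0.872, 0.001, 0.001]
wrist_force: [0.5, 0.8, -0.6]
width: 0.0596
grasp_force: 25.0
```

Run:
```python
from h import *
s=manip.observe();print(s['wrist_force'])
to(.565,.3396,.032,np.radians(31.5))
```

```text
[ 0.53414304  0.75917919 -0.60668799]
pos [0.5659 0.3413 0.0393] t 4.8 shift [-0.1  -0.16  0.73] turn [ 0.002 -0.    -0.001]
```

servo_tool --translation '[[-0.1, -0.15, 0.3], [0, 0, 0.3], [0, 0, 0], [0, 0, 0]]' --dr '[[0, 0, 0], [0, 0, 0], [0, 0, 0], [0, 0, 0]]'

```text
t: 5.3
position: [0.5643, 0.3393, 0.032]
orientation: [0.489, 0.872, 0.0, 0.0]
wrist_force: [-0.5, -0.6, 2.6]
width: 0.0592
grasp_force: 25.0
```

Run:
```python
from h import *
s=manip.observe();print(s['wrist_force'])
to(.565,.3396,.032,np.radians(31.5))
```

```text
[-0.48893157 -0.615817    2.62571145]
pos [0.5643 0.3393 0.032 ] t 5.3 shift [-0.01  0.07  0.  ] turn [ 0.001  0.    -0.001]
```

servo_tool --translation '[[0, 0.05, 0], [0, 0, 0], [0, 0, 0], [0, 0, 0], [0, 0, -2], [-1.5, 0, -5], [-2, 0, -5], [-2.5, 0, 0], [0, 0, 0], [0, 0, 0], [0, 0, 0]]' --dr '[[0, 0, 0], [0, 0, 0], [0, 0, 0], [0, 0, 0], [0, 0, 0], [0, 0, 0], [0, 0, 0], [0, 0, 0], [0, 0, 0], [0, 0, 0], [0, 0, 0]]' --grip 8.78

```text
t: 6.68
position: [0.5946, 0.2898, 0.1511]
orientation: [0.488, 0.873, -0.0, -0.001]
wrist_force: [0.9, 0.1, 0.3]
width: 0.0878
grasp_force: 0.0
```

Run:
```python
from h import *
W=snap('wrist','w4')
s=manip.observe();print(s['position'],s['width'])
p=proj(W,[.565,.3396,.039],True);print(p)
print(s['t'])
to(.4635,.0785,.15,np.radians(9.2))
```

```text
[0.59469263 0.28963496 0.15106353] 0.08759486215882638
[278.18028225 136.79108357]
6.725
pos [0.5947 0.2896 0.1511] t 6.725 shift [-11.13 -22.23   0.12] turn [-0.001 -0.001  0.39 ]
```

View pics/w4.png

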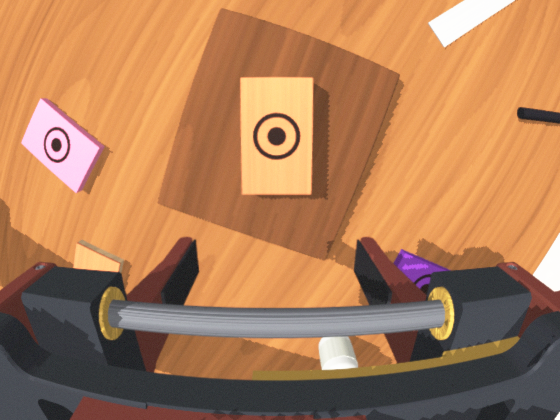

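Block 1 lies flush on the base, with its dot at (277,136) and no rim visible. Next is block B2.

servo_tool --translation '[[-2.2, -4.4, 0], [-2.2, -4.4, 0], [-2.2, -4.4, 0], [-2.2, -4.5, 0], [-2.3, -4.5, 0], [0, 0, 0], [0, 0, 0], [0, 0, 0], [0, 0, 0], [0, 0, 0]]' --dr '[[0, 0, 0], [0, 0, 0], [0, 0, 0], [0, 0, 0], [0, 0, 0.13], [0, 0, 0.13], [0, 0, 0.13], [0, 0, 0], [0, 0, 0], [0, 0, 0]]'

```text
t: 7.98
position: [0.4642, 0.0782, 0.1515]
orientation: [0.648, 0.762, -0.0, -0.0]
wrist_force: [-0.2, -1.1, 0.4]
width: 0.0879
grasp_force: 0.0
```

Run:
```python
from h import *
W4=load('w4');b,n=dot(W4,277,136,12);print('stack dot',b,n,onz(W4,*b,.039,True))
W=snap('wrist','w5')
p=proj(W,[.4637,.0783,.012],True);b,n=dot(W,*p,12);X=onz(W,*b,.012,True);print(p,b,n,X)
# yaw from block outline
hsv=cv2.cvtColor(W['color'],cv2.COLOR_RGB2HSV);u,v=map(int,b)
sub=cv2.cvtColor(W['color'],cv2.COLOR_RGB2GRAY)
cv2.imwrite('pics/w5c.png',cv2.resize(W['color'][v-80:v+80,u-80:u+80,::-1],None,fx=3,fy=3))
print(u-80,v-80)
to(X[0],X[1],.004,np.radians(9.2))
```

```text
stack dot [276.29182879 135.82879377] 257 [0.56322908 0.33946341 0.039     ]
[276.45437274 195.19683612] [275.64248705 195.33160622] 193 [0.46295746 0.07804456 0.012     ]
195 115
pos [0.4643 0.0781 0.1515] t 8.025 shift [ 0.02 -0.13 14.75] turn [-0. -0.  0.]
```

View pics/w5c.png

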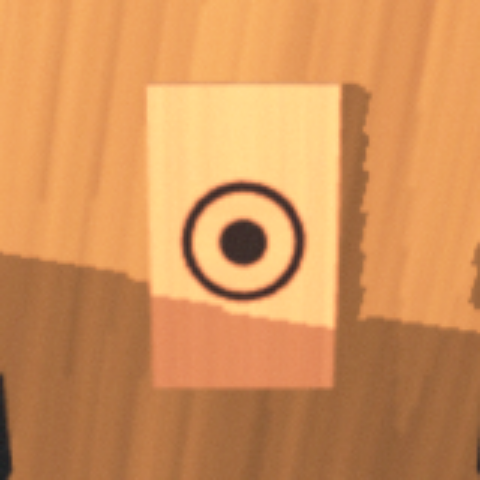

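B2 is square to the tool with its dot at the centre, so I descend and grip.

servo_tool --translation '[[0, -0.05, 5], [0, 0, 5], [0, 0, 3], [0, 0, 1.4], [0, 0, 0.3], [0, 0, 0]]' --dr '[[0, 0, 0], [0, 0, 0], [0, 0, 0], [0, 0, 0], [0, 0, 0], [0, 0, 0]]'

```text
t: 8.78
position: [0.4645, 0.078, 0.0054]
orientation: [0.649, 0.761, 0.001, 0.0]
wrist_force: [0.7, -0.4, 0.2]
width: 0.0878
grasp_force: 0.0
```

servo_tool --translation '[[0, 0, 0], [0, 0, 0], [0, 0, 0], [0, 0, 0], [0, 0, 0]]' --dr '[[0, 0, 0], [0, 0, 0], [0, 0, 0], [0, 0, 0], [0, 0, 0]]' --grip 5

```text
t: 9.4
position: [0.4641, 0.0778, 0.005]
orientation: [0.649, 0.761, 0.0, 0.0]
wrist_force: [-0.5, -0.3, 5.8]
width: 0.0596
grasp_force: 25.0
```

servo_tool --translation '[[0, 0, -4], [0, 0, -5.5], [0, 0, -6], [3.4, 3.2, 0], [3.4, 3.2, 0], [3.5, 3.2, 0], [3.5, 3.2, 0], [3.5, 3.2, 0], [0, 0, 0], [0, 0, 0], [0, 0, 0], [0, 0, 0]]' --dr '[[0, 0, 0], [0, 0, 0], [0, 0, 0], [0, 0, 0], [0, 0, 0], [0, 0, 0], [0, 0, 0], [0, 0, -0.13], [0, 0, -0.13], [0, 0, -0.13], [0, 0, 0], [0, 0, 0]]'

```text
t: 10.9
position: [0.5942, 0.2737, 0.1594]
orientation: [0.49, 0.872, -0.0, -0.0]
wrist_force: [-0.4, 0.2, -1.5]
width: 0.0596
grasp_force: 25.0
```

Run:
```python
from h import *
W=snap('wrist','w6');s=manip.observe();z=s['position'][2];print(s['width'])
pa=proj(W,s['position']-[0,0,-.007],True);pb=proj(W,[.5635,.3395,.039],True)
a,n=dot(W,*pa);b,m=dot(W,*pb,12);print(pa,a,n,pb,b,m)
A=onz(W,*a,z+.007,True);B=onz(W,*b,.039,True)
R=Ro.from_quat(s['orientation']).as_matrix()
print('held rel',(R.T@(A-s['position']))*100,'shift',R.T@(B-A)*100,'tgt',s['position']+B-A)
to(.564,.3398,.044,np.radians(31.5))
```

```text
0.05947602219372448
[277.47397119 263.56700198] [275.83225806 262.14516129] 620 [286.22369459 119.61100926] [285.81854839 119.60080645] 248
held rel [ 0.08321772 -0.08634429 -0.69998105] shift [ 7.13695791  0.83942202 12.75324371] tgt [0.56436843 0.33906199 0.032     ]
pos [0.5943 0.2737 0.1595] t 10.95 shift [ 7.22  0.85 11.55] turn [-0.     0.    -0.003]
```

servo_tool --translation '[[3.6, 0.4, 0], [3.55, 0.45, 2], [0, 0, 4], [0, 0, 3.5], [0, 0, 1], [0, 0, 0], [0, 0, 0], [0, 0, 0]]' --dr '[[0, 0, 0], [0, 0, 0], [0, 0, 0], [0, 0, 0], [0, 0, 0], [0, 0, 0], [0, 0, 0], [0, 0, 0]]'

```text
t: 11.95
position: [0.5652, 0.3398, 0.0562]
orientation: [0.489, 0.872, 0.001, 0.001]
wrist_force: [0.1, 0.6, -1.5]
width: 0.0596
grasp_force: 25.0
```

Run:
```python
from h import *
print(manip.observe()['wrist_force']);to(.5643,.3393,.044,np.radians(31.5))
```

```text
[ 0.12030879  0.59951433 -1.45011249]
pos [0.5652 0.3398 0.0562] t 11.95 shift [ 0.   -0.1   1.22] turn [ 0.002 -0.    -0.001]
```

servo_tool --translation '[[0, -0.05, 0.6], [0, 0, 0.3], [0, 0, 0.2], [0, 0, 0], [0, 0, 0]]' --dr '[[0, 0, 0], [0, 0, 0], [0, 0, 0], [0, 0, 0], [0, 0, 0]]'

```text
t: 12.58
position: [0.5638, 0.339, 0.0441]
orientation: [0.489, 0.872, -0.0, 0.0]
wrist_force: [-3.5, -1.5, 6.5]
width: 0.0597
grasp_force: 25.0
```

Run:
```python
from h import *
print(manip.observe()['wrist_force']);to(.5643,.3393,.044,np.radians(31.5))
```

```text
[-3.53872227 -1.49979853  6.50595193]
pos [0.5638 0.339  0.0441] t 12.575 shift [-0.    0.06  0.01] turn [-0.     0.    -0.001]
```

servo_tool --translation '[[0, 0.05, -0.05], [0, 0, 0], [0, 0, 0], [0, 0, 0], [0, 0, -2], [-1.5, 0, -5], [-2, 0, -5], [-2.5, 0, 0], [0, 0, 0], [0, 0, 0], [0, 0, 0]]' --dr '[[0, 0, 0], [0, 0, 0], [0, 0, 0], [0, 0, 0], [0, 0, 0], [0, 0, 0], [0, 0, 0], [0, 0, 0], [0, 0, 0], [0, 0, 0], [0, 0, 0]]' --grip 8.78

```text
t: 13.95
position: [0.5944, 0.2896, 0.1636]
orientation: [0.488, 0.873, -0.0, -0.001]
wrist_force: [-0.5, 0.7, 0.4]
width: 0.0881
grasp_force: 0.0
```

Run:
```python
from h import *
W=snap('wrist','w7');S=snap('scene','s7');D=snap('side','d7')
s=manip.observe();print(s['position'],s['width'])
p=proj(W,[.5635,.3395,.051],True);b,n=dot(W,*p,12);print(p,b,n,onz(W,*b,.051,True))
H=np.zeros((600,800,3),np.uint8)
H[:300,:400]=cv2.resize(W['color'][60:240,160:400,::-1],(400,300))
H[:300,400:]=cv2.resize(D['color'][340:420,190:297,::-1],(400,300))
H[300:,:400]=cv2.resize(S['color'][105:240,200:380,::-1],(400,300))
H[300:,400:]=cv2.resize(D['color'][110:245,250:430,::-1],(400,300))
cv2.imwrite('pics/m7.png',H)
```

```text
[0.59498118 0.28903672 0.16371032] 0.08752132080165984
[276.8229843 135.7565497] [275.68725869 135.62162162] 259 [0.56262988 0.33909847 0.051     ]
```

View pics/m7.png

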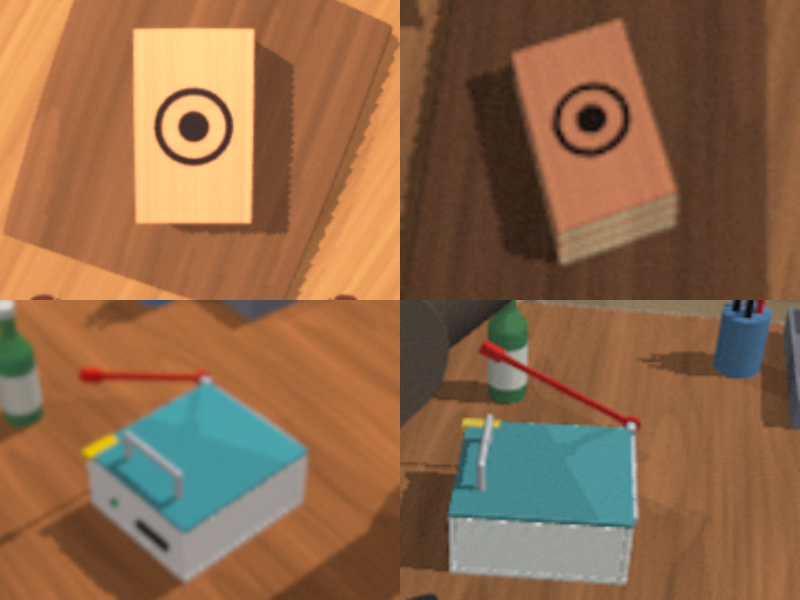

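The pile is flush in all three views. The lid is shut, with the handle, pivot, yellow patch and red pointer clearly visible, so I triangulate those.

Run:
```python
from h import *
S,D=load('s7'),load('d7')
s=lambda x,y:(200+x*.45,105+(y-300)*.45)
d=lambda x,y:(250+(x-400)*.45,110+(y-300)*.45)
Q={}
for n,a,b in(('bar-y',(126,436),(488,419)),('bar+y',(181,473),(484,487)),('pivot',(205,378),(632,425)),('hinge+y',(306,452),(636,522)),('free+y',(183,528),(451,514)),('yellow',(85,455),(463,421)),('tip',(90,375),(490,350))):
    X,r=tri(ray(S,*s(*a)),ray(D,*d(*b)));Q[n]=X;print(n,X.round(4),np.round(r,4))
v=Q['bar+y']-Q['bar-y'];print('bar yaw',np.degrees(np.arctan2(-v[0],v[1])),np.linalg.norm(v))
v=Q['free+y']-Q['hinge+y'];print('lid x yaw',np.degrees(np.arctan2(v[1],v[0])),np.linalg.norm(v))
v=Q['tip']-Q['pivot'];print('ptr',np.linalg.norm(v),'ang',np.arcsin(v[2]/np.linalg.norm(v)),'yaw',np.degrees(np.arctan2(v[1],v[0])))
v=(Q['hinge+y']-Q['pivot']);print('hinge yaw',np.degrees(np.arctan2(-v[0],v[1])),np.linalg.norm(v))
v=(Q['free+y']-Q['yellow']);print('free yaw',np.degrees(np.arctan2(-v[0],v[1])),np.linalg.norm(v))
```

```text
bar-y [ 0.5851 -0.2571  0.1298] [0.0009 0.0009]
bar+y [ 0.5658 -0.1589  0.1109] [0.0131 0.0131]
pivot [ 0.4026 -0.3305  0.0944] [0.0007 0.0007]
hinge+y [ 0.3835 -0.1305  0.0894] [0.0027 0.0027]
free+y [ 0.6008 -0.1096  0.0896] [0.0023 0.0023]
yellow [ 0.6279 -0.2954  0.094 ] [0.0006 0.0006]
tip [ 0.5948 -0.3189  0.195 ] [0.0007 0.0007]
bar yaw 11.107598379541976 0.1018494525151057
lid x yaw 5.499028030064699 0.2183543746288899
ptr 0.2172075804256455 ang 0.4813336829624035 yaw 3.4512414318807325
hinge yaw 5.457237448537645 0.20097044075903073
free yaw 8.303497356447759 0.18784878137152144
```

servo_tool --translation '[[0, 0, -5], [0, 0, -5], [-2, -1, -3], [-4.7, -3, 0], [-4.7, -3, 0], [-4.7, -3, 0], [-4.7, -3, 0], [-4.7, -3, 0], [-4.7, -3, 0], [-4.7, -3, 0], [-4.7, -3, 0], [-4.7, -3, 0], [-2.7, -2, 0], [0, 0, 0], [0, 0, 0], [0, 0, 0], [0, 0, 0], [0, 0, 0]]' --dr '[[0, 0, 0], [0, 0, 0], [0, 0, 0], [0, 0, 0], [0, 0, 0], [0, 0, 0], [0, 0, 0], [0, 0, 0], [0, 0, 0], [0, 0, 0], [0, 0, 0], [0, 0, 0], [0, 0, 0.15], [0, 0, 0.15], [0, 0, 0.145], [0, 0, 0], [0, 0, 0], [0, 0, 0]]'

```text
t: 16.35
position: [0.5851, -0.269, 0.2941]
orientation: [0.669, 0.744, 0.0, -0.0]
wrist_force: [0.3, 0.4, -0.5]
width: 0.0882
grasp_force: 0.0
```

Run:
```python
from h import *
W=snap('wrist','w8');S=snap('scene','s8');D=snap('side','d8')
s=manip.observe();print(s['position'],s['t'],s['joint_pos'].round(2))
for X in([.58,-.208,.135],): print(proj(W,X,True),proj(S,X),proj(D,X))
H=np.zeros((600,800,3),np.uint8)
H[:420,:560]=W['color'][:,:,::-1]
H[420:600,:240]=cv2.resize(S['color'][120:210,230:350,::-1],(240,180))
cv2.imwrite('pics/m8.png',H)
```

```text
[ 0.58499465 -0.26925445  0.29417712] 16.5 [ 0.33  0.4   0.03  1.45 -0.01  1.3   0.47]
[278.43809157 129.88408501] [267.7423151  173.63843914] [288.11270308 171.64895138]
```

View pics/m8.png

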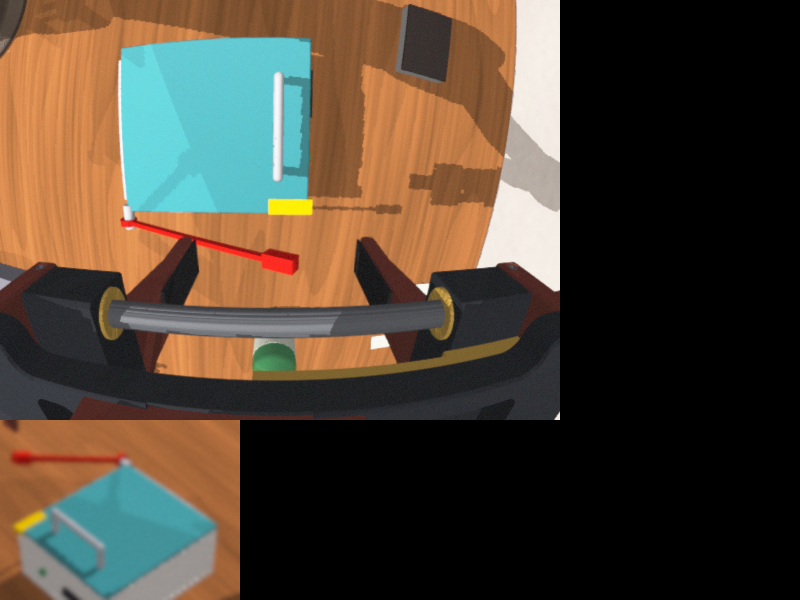

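The wrist view shows the bar running vertically at column 278.5, rows 73 to 181. The pointer tip is at about (296,264), the yellow patch at (290,207), and the lid corners are at (121,47), (310,39), (311,213) and (130,211). I fit the case pose and the pointer angle to these.

```bash
cat > fit.py <<'E'
from h import *
from scipy.optimize import least_squares
s=lambda x,y:(200+x*.45,105+(y-300)*.45)
d=lambda x,y:(250+(x-400)*.45,110+(y-300)*.45)
S,D,W=load('s7'),load('d7'),load('w8')
def pt(p,L,th):
    x,y,z,yaw=p[:4];a=[L[0]*np.cos(th)-L[2]*np.sin(th),L[1],L[0]*np.sin(th)+L[2]*np.cos(th)]
    c,q=np.cos(yaw),np.sin(yaw);return np.array([x+c*a[0]-q*a[1],y+q*a[0]+c*a[1],z+a[2]])
def tip_c(im,box):
    c=im['color'].astype(int);m=((c[...,0]>120)&(c[...,1]<60)&(c[...,2]<60));return m
obs=[(W,1,(278.5,71),(.185,.052,.045),0),(W,1,(278.5,182),(.185,-.052,.045),0),
(W,1,(121,47),(0,.1,.008),0),(W,1,(310,39),(.22,.1,.008),0),(W,1,(311.5,214),(.22,-.1,.008),0),(W,1,(130,211),(0,-.1,.008),0),
(W,1,(296.5,264.5),(.225,-.1165,0),1),(S,0,s(81,375),(.225,-.1165,0),1),(D,0,d(481,347),(.225,-.1165,0),1),
(S,0,s(306,452),(0,.1,.008),0),(S,0,s(183,528),(.22,.1,.008),0),(S,0,s(126,436),(.185,-.052,.045),0),(D,0,d(488,419),(.185,-.052,.045),0),(D,0,d(636,522),(0,.1,.008),0),(D,0,d(451,514),(.22,.1,.008),0)]
f=lambda p:np.concatenate([proj(i,pt(p,L,p[4]*k),bool(fi))-np.array(o) for i,fi,o,L,k in obs])
r=least_squares(f,[.39,-.23,.09,.1,.5],loss='soft_l1')
if __name__=='__main__':
    print(r.x.round(4));print(f(r.x).reshape(-1,2).round(1).tolist())
    for th in(0,r.x[4]):print('bar',pt(r.x,(.185,0,.045),th).round(4))
    print([onz(W,278.5,v,.135,True).round(4) for v in(71,182)])
    to(*(pt(r.x,(.185,0,.045),0)-[0,0,.0187]),r.x[3])
E
python3 fit.py
```

```text
[ 0.3966 -0.2252  0.0886  0.1078  0.4946]
[[0.8, 3.8], [0.8, -3.1], [-0.1, 2.5], [1.0, -1.4], [-2.4, -0.5], [-0.4, 2.2], [-2.0, -0.4], [0.5, 1.5], [0.4, 0.5], [0.6, -1.5], [0.6, 1.3], [-0.3, -0.5], [-0.2, -1.4], [-1.2, -0.1], [-1.7, -1.2]]
bar [ 0.5806 -0.2053  0.1336]
bar [ 0.5373 -0.2099  0.216 ]
[array([ 0.5738, -0.15  ,  0.135 ]), array([ 0.5857, -0.26  ,  0.135 ])]
pos [ 0.585  -0.2693  0.2942] t 16.5 shift [ 6.41  0.23 17.93] turn [ 0.    -0.    -0.003]
```

servo_tool --translation '[[3.2, 0.1, 0], [3.2, 0.1, 0], [0, 0, 5], [0, 0, 5], [0, 0, 4], [0, 0, 3], [0, 0, 0.8], [0, 0, 0], [0, 0, 0]]' --dr '[[0, 0, 0], [0, 0, 0], [0, 0, 0], [0, 0, 0], [0, 0, 0], [0, 0, 0], [0, 0, 0], [0, 0, 0], [0, 0, 0]]'

```text
t: 17.62
position: [0.5813, -0.2057, 0.1177]
orientation: [0.669, 0.743, 0.001, 0.001]
wrist_force: [0.8, 0.3, -0.8]
width: 0.088
grasp_force: 0.0
```

Run:
```python
from fit import *
to(*(pt(r.x,(.185,0,.045),0)-[0,0,.0187]),r.x[3])
print(manip.observe()['wrist_force'])
```

```text
pos [ 0.5813 -0.2057  0.1177] t 17.625 shift [ 0.05 -0.07  0.28] turn [ 0.002  0.001 -0.004]
[ 0.7595281   0.29374995 -0.81319136]
```

servo_tool --translation '[[0, 0, 0.1], [0, 0, 0], [0, 0, 0], [0, 0, 0], [0, 0, 0], [0, 0, 0], [0, 0, 0], [0, 0, 0]]' --dr '[[0, 0, 0], [0, 0, 0], [0, 0, 0], [0, 0, 0], [0, 0, 0], [0, 0, 0], [0, 0, 0], [0, 0, 0]]' --grip 0.3 --grip_force 40

```text
t: 18.62
position: [0.5803, -0.2054, 0.1151]
orientation: [0.669, 0.743, -0.0, -0.0]
wrist_force: [0.2, -0.4, -0.1]
width: 0.0112
grasp_force: 0.0
```

servo_tool --translation '[[0, 0, 0], [0, 0, 0], [0, 0, 0]]' --dr '[[0, 0, 0], [0, 0, 0], [0, 0, 0]]'

```text
t: 19.0
position: [0.5804, -0.2054, 0.1151]
orientation: [0.669, 0.743, 0.0, 0.0]
wrist_force: [0.1, 1.1, 1.0]
width: 0.0091
grasp_force: 40.0
```

servo_tool --translation '[[0, -0.18, -0.6], [0, -0.18, -0.61], [0, -0.18, -0.61], [0, -0.24, -0.58], [0, -0.24, -0.59], [0, -0.24, -0.59], [0, 0, 0], [0, 0, 0]]' --dr '[[0, 0, 0], [0, 0, 0], [0, 0, 0], [0, 0, 0], [0, 0, 0], [0, 0, 0], [0, 0, 0], [0, 0, 0]]'

```text
t: 20.0
position: [0.5681, -0.2066, 0.1511]
orientation: [0.669, 0.743, 0.0, 0.0]
wrist_force: [4.8, 0.7, -2.9]
width: 0.0089
grasp_force: 40.0
```

```bash
cat > lid.py <<'E'
from fit import *
S=snap('scene','sl');D=snap('side','dl');s=manip.observe();print(s['position'],s['wrist_force'],s['grasp_force'],s['width'])
def yb(im):
    h=cv2.cvtColor(im['color'],cv2.COLOR_RGB2HSV);m=cv2.inRange(h,(25,150,120),(34,255,255))
    n,l,st,ce=cv2.connectedComponentsWithStats(m);return [(ce[k].round(1).tolist(),int(st[k,4])) for k in range(1,n) if st[k,4]>12]
print('yellow',yb(S),yb(D),'at start',yb(load('s7')),yb(load('d7')))
for th in(0,.2,.3,.4,.45,.495,.54):print(th,[proj(i,pt(r.x,(.207,-.09,.008),th)).round(1).tolist() for i in(S,D)])
g=s['position']+[0,0,.0187]-r.x[:3];X=g[:2]@[np.cos(r.x[3]),np.sin(r.x[3])]
print('th from tcp',np.arctan2(g[2],X)-np.arctan2(.045,.185),np.hypot(X,g[2]))
E
python3 lid.py
```

```text
[ 0.56818559 -0.20656952  0.15095118] [ 5.41976472  1.87887156 -4.34686069] 40.016359090805054 0.00839673640249217
yellow [([242.3, 160.3], 14)] [] at start [([244.4, 170.4], 33)] []
0 [[243.2, 172.3], [283.2, 165.0]]
0.2 [[243.6, 160.8], [285.0, 153.5]]
0.3 [[244.6, 154.6], [286.9, 147.8]]
0.4 [[246.2, 148.2], [289.6, 142.2]]
0.45 [[247.3, 144.9], [291.2, 139.5]]
0.495 [[248.3, 141.9], [292.8, 137.0]]
0.54 [[249.5, 138.9], [294.6, 134.7]]
th from tcp 0.20062642611979406 0.19064794117973397
```

servo_tool --translation '[[0, -0.3, -0.56], [0, -0.3, -0.56], [0, -0.3, -0.56], [0, -0.35, -0.53], [0, -0.35, -0.53], [0, -0.35, -0.52], [0, -0.38, -0.47], [0, -0.38, -0.47], [0, -0.38, -0.46], [0, 0, 0], [0, 0, 0], [0, 0, 0]]' --dr '[[0, 0, 0], [0, 0, 0], [0, 0, 0], [0, 0, 0], [0, 0, 0], [0, 0, 0], [0, 0, 0], [0, 0, 0], [0, 0, 0], [0, 0, 0], [0, 0, 0], [0, 0, 0]]'

```text
t: 21.6
position: [0.5385, -0.2094, 0.1982]
orientation: [0.669, 0.743, 0.001, 0.001]
wrist_force: [7.9, 2.1, -0.8]
width: 0.0091
grasp_force: 40.0
```

```bash
cat >> lid.py <<'E'
W=snap('wrist','wl')
def red(im,b):
    c=im['color'].astype(int);m=((c[...,0]>110)&(c[...,1]<70)&(c[...,2]<70)).astype(np.uint8)
    v,u=np.nonzero(m[b[1]:b[3],b[0]:b[2]]);return (len(u),u.min()+b[0],u.max()+b[0],v.min()+b[1],v.max()+b[1],u.mean().round(2)+b[0],v.mean().round(2)+b[1]) if len(u) else None
for n in('s7','sl'):print('red scene',red(load(n),(225,120,300,160)))
for n in('d7','dl'):print('red side',red(load(n),(270,115,370,175)))
E
python3 lid.py
```

```text
[ 0.53855445 -0.2094317   0.19817646] [ 6.23940884  1.88967017 -1.64248481] 40.012006759643555 0.008990645747478014
yellow [] [] at start [([244.4, 170.4], 33)] []
0 [[243.2, 172.3], [283.2, 165.0]]
0.2 [[243.6, 160.8], [285.0, 153.5]]
0.3 [[244.6, 154.6], [286.9, 147.8]]
0.4 [[246.2, 148.2], [289.6, 142.2]]
0.45 [[247.3, 144.9], [291.2, 139.5]]
0.495 [[248.3, 141.9], [292.8, 137.0]]
0.54 [[249.5, 138.9], [294.6, 134.7]]
th from tcp 0.49340173199408477 0.19195732834729817
red scene (175, np.int64(236), np.int64(291), np.int64(136), np.int64(142), np.float64(257.93), np.float64(139.0))
red scene (74, np.int64(235), np.int64(291), np.int64(127), np.int64(141), np.float64(250.07999999999998), np.float64(137.66))
red side (273, np.int64(286), np.int64(357), np.int64(128), np.int64(167), np.float64(317.73), np.float64(146.52))
red side (171, np.int64(285), np.int64(357), np.int64(129), np.int64(168), np.float64(325.06), np.float64(149.64))
```

Run:
```python
from fit import *
for n0,n in(('s7','sl'),('d7','dl')):
    for q in(n0,n):
        im=load(q);h=cv2.cvtColor(im['color'],cv2.COLOR_RGB2HSV)
        m=cv2.inRange(h,(80,110,50),(100,255,255));k,l,st,ce=cv2.connectedComponentsWithStats(m)
        j=1+np.argmax(st[1:,4]);c=max(cv2.findContours((l==j).astype(np.uint8),0,2)[0],key=len)
        print(q,'teal',cv2.approxPolyDP(c,3,True)[:,0].tolist())
        m=cv2.inRange(h,(22,120,60),(38,255,255));k,l,st,ce=cv2.connectedComponentsWithStats(m)
        print(' yellow',[(ce[i].round(1).tolist(),int(st[i,4])) for i in range(1,k) if st[i,4]>5 and 220<ce[i][0]<330 and 110<ce[i][1]<200])
    for th in(0,.4,.45,.5,.55):print(th,[proj(im,pt(r.x,L,th)).round(1).tolist() for L in((0,.1,.008),(.22,.1,.008),(.22,-.1,.008),(.22,.1,0))])
```

```text
s7 teal [[295, 144], [259, 162], [283, 182], [281, 195], [277, 185], [261, 172], [258, 177], [254, 170], [244, 176], [282, 208], [336, 173]]
 yellow [([244.3, 170.6], 74)]
sl teal [[249, 146], [291, 177], [336, 172], [291, 142], [286, 142], [294, 152], [287, 168], [287, 154], [274, 152], [271, 143], [263, 151], [260, 144]]
 yellow [([248.3, 142.1], 47)]
0 [[338.3, 171.9], [282.9, 208.9], [237.7, 172.7], [283.0, 210.9]]
0.4 [[339.0, 171.5], [288.3, 182.5], [240.6, 147.0], [287.4, 185.1]]
0.45 [[339.0, 171.5], [289.7, 178.8], [241.6, 143.5], [288.7, 181.5]]
0.5 [[339.1, 171.5], [291.2, 175.1], [242.9, 139.9], [290.1, 177.8]]
0.55 [[339.2, 171.5], [292.9, 171.3], [244.2, 136.4], [291.7, 174.1]]
d7 teal [[280, 168], [272, 206], [354, 211], [351, 168], [296, 165], [287, 197], [283, 194], [286, 168]]
 yellow [([282.2, 164.8], 36), ([292.9, 164.9], 8)]
dl teal [[289, 139], [282, 176], [354, 211], [352, 167], [310, 146], [309, 156], [296, 172], [293, 168], [299, 159], [297, 143]]
 yellow [([291.6, 137.1], 38)]
0 [[355.0, 209.8], [271.2, 205.1], [279.2, 163.0], [271.3, 207.4]]
0.4 [[356.1, 210.0], [278.3, 179.6], [285.8, 138.7], [277.1, 181.9]]
0.45 [[356.3, 210.1], [280.2, 176.6], [287.5, 135.8], [278.9, 178.8]]
0.5 [[356.4, 210.2], [282.3, 173.5], [289.3, 132.9], [280.8, 175.7]]
0.55 [[356.5, 210.2], [284.6, 170.6], [291.4, 130.1], [282.9, 172.7]]
```

Lid angle is about 0.49 rad from the yellow patch and lid corner, against a pointer at about 0.49, and the pointer hasn't moved. I settle briefly and hand in.

servo_tool --translation '[[0, 0, 0], [0, 0, 0], [0, 0, 0], [0, 0, 0]]' --dr '[[0, 0, 0], [0, 0, 0], [0, 0, 0], [0, 0, 0]]'

```text
t: 22.25
position: [0.5385, -0.2094, 0.1981]
orientation: [0.669, 0.743, 0.001, 0.001]
wrist_force: [6.6, 2.1, -1.2]
width: 0.0088
grasp_force: 40.0
```

Run:
```python
from h import *
s=manip.observe();print(s['position'],np.abs(s['dq']).max(),s['wrist_force'],s['grasp_force'])
print(manip.hand_in())
```

```text
[ 0.53852798 -0.20941099  0.1981396 ] 0.0015588703689890203 [ 6.57709992  2.13088271 -1.17881641] 40.011979937553406
the job is handed in; nothing more can be done
None
```

I handed the job in at about 22 s: both loose blocks are stacked flush on the base and released, and the gripper is holding the lid at about 0.49 rad, level with the red pointer; no verdict came back.

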